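Connect the cell pack in the circuit-kit dock

TASK

Connect the yellow cell pack in the wooden battery dock: with a fingertip, push it along its blue channel until it is fully home against the end stop, and only then flip the red-knobbed contact lever over past its centre so that it snaps down and its brass shoe presses on the pack. Push only: do not pick up or lift the pack, leave the other things on the table where they are, and move the hand clear at the end.

Things in the scene. Friction and masses are not known exactly. Their poses are not given: they have to be found in the camera images.
- dock: Battery dock, fixed to the table: plywood plate 12 mm thick. Origin on the table surface under the plate, which spans x -150 to +170, y -75 to +75 mm. Its channel runs along +x, centred on y = 0, 54 mm wide between two blue rails (12 mm thick, x -130 to +100, tops 27 mm above the table). At x +50, y -57 stands a lamp 46 mm high; at x -90 and -60, y -57 brass terminals 20 mm high.
- stop_face (a point): Middle of the blue end stop's face at the +x end of the channel: x +100 in the dock's frame, 27 mm above the table; the stop's top is 42 mm above the table. Axes as the dock's.
- pivot (a point): Pivot of the lever, its axis parallel to the dock's y: x +125, y 0 in the dock's frame, 66 mm above the table, between two steel cheeks (x 110 to 140, y within 19, tops 78 mm above the table).
- cell: Yellow cell pack, black band round its rear (-x) end, brass contact on top, loose in the channel: 80 (x) x 50 x 40 mm high, 0.14 to 0.28 kg. Origin at the centre of its underside, on the plate 12 mm above the table; axes nearly the dock's. Fully home (front against the end stop) its origin is at x = +60 in the dock's frame. It starts 90 to 130 mm short of that.
- lever_knob (a point): Centre of the red ball knob (26 mm diameter) of the contact lever, a 12 mm thick steel rod, 90 mm from the pivot. Open, it leans to the dock's +x: knob at x +172, 143 mm above the table. Snapped over, it leans to -x over the pack: knob at about x +78, same height. y = 0 in both. Its far (+x) side is free for a fingertip to push it towards -x.
- lever (a joint): Lever angle, rad: 0 open (leaning to the dock's +x), grows as the knob goes over towards -x. An over-centre spring holds it at either end: it falls back below about 0.57 and snaps on by itself above; about 2 to 3 N at the knob moves it. About 1.1 when its shoe rests on a pack that is home; hard stop at 1.2.
- shoe_face (a point): Middle of the underside of the brass contact shoe (18 x 26 x 12 mm) on the lever's short arm, 50 mm out from the pivot. With the lever open it is raised well above the pack's path; with the lever over it presses on the top of a pack that is home, at x +75 in the dock's frame, 52 mm above the table.
- spare: Green spare cell pack, 80 x 50 x 40 mm high, loose on the table beside the dock (its -y side). Not to be used. Origin at the centre of its underside.
- beaker: Empty clear glass beaker, 68 mm diameter, 85 mm high, on the table beside the dock (its -y side). Origin under its centre.
- dish: Shallow clear glass dish, 90 mm diameter, 16 mm high. Origin under its centre.
- basket: Cream slatted basket, 200 x 260 x 80 mm high. Origin under its centre.
- weight: Brass knobbed weight, 40 mm diameter, 60 mm high. Origin under its centre.
- magnifier: Magnifier lying flat: black ring 72 mm diameter around the origin, red handle to its -x, 123 mm from the origin to its end, 12 mm high.
Things that resemble listed ones, but are neither listed nor needed, are in the scene too. Leave any pink look-alike of the cell alone.

How it is judged:
By the outcome, as a careful person would: the job done as asked, in the order asked, and still so for the second after the job is handed in, with the robot touching nothing.
It also fails if it takes over 48 s, if anything falls off the work surface, if the arm or the gripper's body presses on something with over 40 N, if the wrist force passes 120 N, or if a joint passes its speed limit or range.

ROBOT

A 6-joint arm with a two-finger parallel gripper is mounted at the origin on the work surface. World frame = base frame: x ahead of the robot, y to its left, z up, the work surface at z = 0. Lengths are in mm, angles in rad, forces in N, time in s.
With the tool pointing down it reaches from about 425 to 950 mm from the base axis. Payload 14.7 kg.
Tool frame: the origin (TCP) lies at the very end of the fingers, on their centre line; the grasp point (between the pads) lies 19 mm behind it; z points along the fingers, y is the line along which they close (so a half turn about z gives the same grasp; the last joint's range is limited). The gripper opens to 85 mm and grips with 20 to 120 N. Pads are 22 mm wide; open, the fingers measure 114 mm over their backs; the gripper's body (76 mm by 85 mm) begins 54 mm behind the grasp point. The pads swing forward as they close: fully open they stand 13 mm farther back than shut.
Start: joints at [-1.158, 0.48, 1.596, -0, 1.065, -0.047], TCP at [288.464, -582.478, 231.297] pointing down, gripper open.
Joint ranges: [-2.75, 2.75], [-0.82, 2.05], [0.23, 2.67], [-1.56, 4.7], [0.09, 2.69], [-2.92, 2.92]. Speed limits (rad/s): [1.89, 1.89, 2.39, 3.01, 3.01, 3.01].

INTERFACE

Orientations are given as a unit quaternion [w, x, y, z].
In Python, from bench import readout, imaging, job_done gives the robot as it stands.
- The arm moves only by the tool move_arm, never from a script. Its argument "increments" is one flat list of numbers, 5 for each row, row after row: the closure, from 0 (fully open) to 1 (shut), then the shift along the world's x, y, z in mm, then the turn about the world's z in degrees. A call has 1 to 12 rows; each row shifts and turns the commanded pose from where the row before left it; what a row does not reach is not made up. A row lasts 1/10 s, in which the tool goes at most 50 mm and 8.59 degrees, less where a joint would pass 70% of its speed; a pose out of reach is approached as far as the arm can. A call with a gripper value outside its range is refused whole. The fingers move at their own pace and stop on an object; "force" is the grip in N (left out, the last holds). Time passes only in rows, so rows that do not move let the fingers close. It gives the time, the measured TCP pose, the force, the opening and the grip force at its end, in the units of the state.
- readout.sense(): the state, without advancing time (a new reading comes with each control period).
- imaging.read_camera(name): name is "side" or "top"; returns (picture, depth): 384x512x3 uint8, red, green, blue; 384x512 float32, mm along the optical axis (not along the pixel's ray), 0 where there is no reading.
- imaging.calibration(name): a dict with "mtx" (3x3 intrinsics, pixels), "cam_to_world" (4x4, takes a point from camera to world coordinates). Camera axes: x right, y up, looking along -z (the intrinsics and any distortion apply to the point x, -y, -z); pixel columns grow to the right and rows downward; lengths in mm; the calibration is good to about 2 mm. A picture is of the moment at which its call begins. calibration takes no time and is no camera call.
- job_done(): hands the job in; it is judged then, once.
The state is a dict: "t": time; "joints": joint angles; "dq": joint speeds; "tau": joint torques, N m; "eef_pos": TCP position; "orientation": TCP orientation; "force": force on the tool from outside, world axes, zero at the start; "wrist_torque": the same for the moment, N m; "width": opening from 0.0 (shut) to 1.0 (fully open); "grip_force": force on a finger pad.
Only numpy, scipy, OpenCV 4.12 (cv2) and the standard library are available. Lean on these libraries where they do the work, as an engineer would, in place of code of your own. Each camera call takes 0.05 s, during which the arm holds its last target. There are 200 camera calls.

## Working session

There is one attempt and no reset: what is moved stays moved. The work goes in short steps, Python scripts to look and compute and a tool call to move; the robot and the scene stay as the last step left them, time stands still between calls to the robot, and variables do not carry over. Pictures are saved under pics/ and viewed, at most 10 in all, crops included, and the job is handed in when it is done.

Besides the shell and the picture viewer there is one more tool, called as name(argument=value, ...) on one line, values as JSON. move_arm: Moves the arm, as the interface text tells. Its arguments: {"type":"object","properties":{"increments":{"type":"array","items":{"type":"number"}},"force":{"type":"number"}},"required":["increments"]}

```bash
mkdir -p pics; cat > h.py <<'E'
import numpy as np, cv2
from bench import readout, imaging, job_done
def shot(n,f=None):
    p,d=imaging.read_camera(n)
    np.savez(f'/tmp/{n}.npz',p=p,d=d)
    if f: cv2.imwrite(f'pics/{f}.png',p[:,:,::-1])
    return p,d
def world(n,d,u,v,r=1):
    c=imaging.calibration(n);K=c['mtx']
    w=d[v-r:v+r+1,u-r:u+r+1];z=np.median(w[w>0])
    q=np.array([(u-K[0,2])/K[0,0]*z,-(v-K[1,2])/K[1,1]*z,-z,1])
    return (c['cam_to_world']@q)[:3].round(1)
def pix(n,P):
    c=imaging.calibration(n);q=np.linalg.inv(c['cam_to_world'])@np.r_[P,1]
    return (c['mtx']@np.array([q[0],-q[1],-q[2]])/-q[2])[:2]
E
python3 - <<'E'
from h import *
for n in('top','side'):
    shot(n,n+'1'); c=imaging.calibration(n); print(c.keys(),c['mtx'],c['cam_to_world'].round(3))
E
```

```text
dict_keys(['mtx', 'cam_to_world']) [[414.28670507   0.         258.08632393]
 [  0.         414.28670507 186.91889038]
 [  0.           0.           1.        ]] [[ 3.100000e-02  9.780000e-01 -2.040000e-01  2.777500e+02]
 [-1.000000e+00  3.000000e-02 -9.000000e-03 -1.808000e+00]
 [-3.000000e-03  2.050000e-01  9.790000e-01  1.382088e+03]
 [ 0.000000e+00  0.000000e+00  0.000000e+00  1.000000e+00]]
dict_keys(['mtx', 'cam_to_world']) [[429.17554406   0.         256.17642372]
 [  0.         429.17554406 187.74335623]
 [  0.           0.           1.        ]] [[ 9.980000e-01  4.600000e-02 -4.700000e-02  4.927060e+02]
 [-6.600000e-02  6.910000e-01 -7.200000e-01 -1.042407e+03]
 [-1.000000e-03  7.220000e-01  6.920000e-01  1.095850e+03]
 [ 0.000000e+00  0.000000e+00  0.000000e+00  1.000000e+00]]
```

View pics/top1.png

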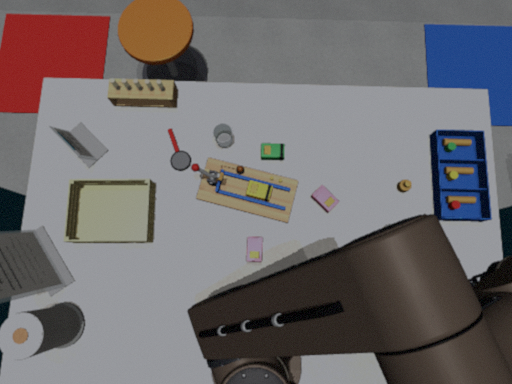

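View pics/side1.png

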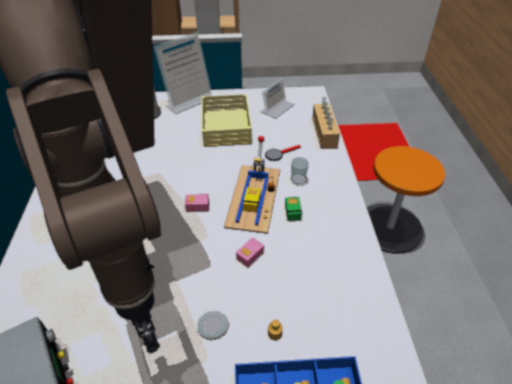

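The top view shows the dock at about (247,190), with the yellow cell at (258,190) in the channel and the lever with its red knob at (195,168). Pink look-alikes are at (325,199) and (255,249), and the green spare is at (272,151). Only the yellow pack in the blue channel fits the description, so I'll confirm it in an enlarged crop.

```bash
python3 - <<'E'
from h import *
p=np.load('/tmp/top.npz')['p'];q=np.load('/tmp/side.npz')['p']
a=cv2.resize(p[140:240,180:310],None,fx=6,fy=6,interpolation=cv2.INTER_CUBIC)
cv2.imwrite('pics/c1.png',a[:,:,::-1])
a=cv2.resize(q[125:245,215:315],None,fx=5,fy=5,interpolation=cv2.INTER_CUBIC)
cv2.imwrite('pics/c2.png',a[:,:,::-1])
E
```

```text
(no output)
```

View pics/c1.png

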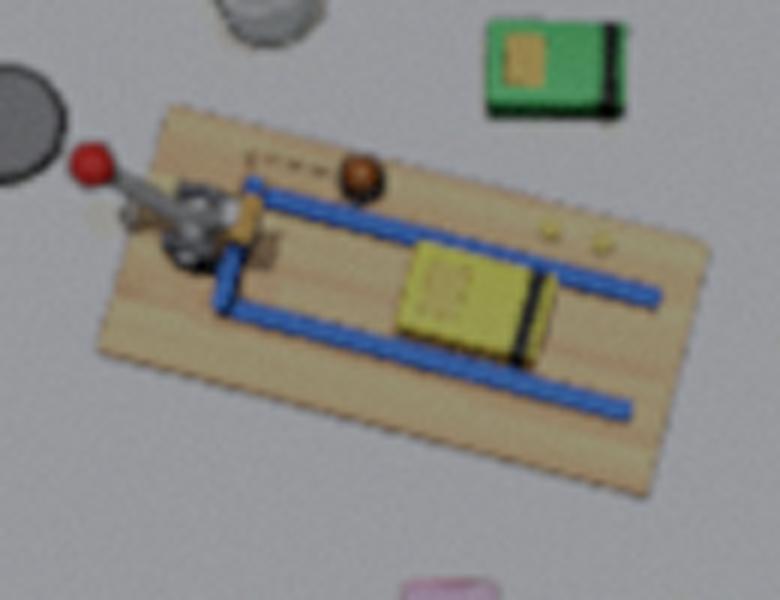

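View pics/c2.png

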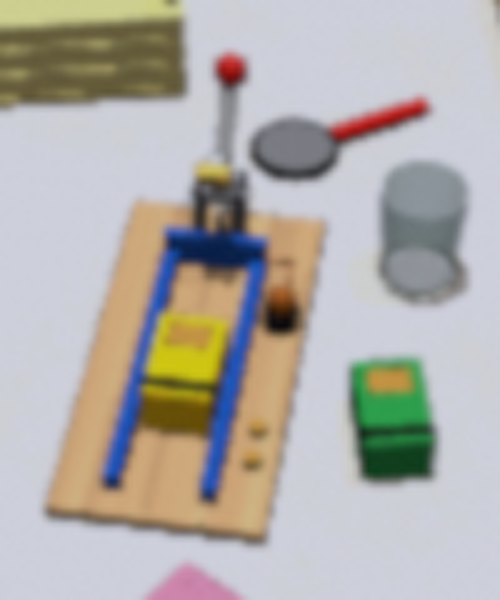

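The crop confirms it. The yellow pack with its black rear band sits in the channel, with the rear at about crop (540,320). The lamp is on the world +x side and the lever knob is at (92,163). Next I'll fit the dock pose from the plate corners.

```bash
cat >> h.py <<'E'
def ray(n,u,v,z):
    c=imaging.calibration(n);K=c['mtx'];T=c['cam_to_world']
    r=T[:3,:3]@np.array([(u-K[0,2])/K[0,0],-(v-K[1,2])/K[1,1],-1]);o=T[:3,3]
    return o+r*(z-o[2])/r[2]
E
python3 - <<'E'
from h import *
def fit(n,px):
    W=np.array([ray(n,u,v,12)[:2] for u,v in px]); L=np.array([[170,-75],[-150,-75],[-150,75],[170,75]],float)
    A=L-L.mean(0);B=W-W.mean(0); a=np.arctan2((A[:,0]*B[:,1]-A[:,1]*B[:,0]).sum(),(A*B).sum())
    R=np.array([[np.cos(a),-np.sin(a)],[np.sin(a),np.cos(a)]]); o=W.mean(0)-R@L.mean(0)
    print(n,o.round(1),np.degrees(a).round(2),(W-(L@R.T+o)).round(1).tolist()); return o,R
t=lambda x,y:(180+(x+.5)/6-.5,140+(y+.5)/6-.5); s=lambda x,y:(215+(x+.5)/5-.5,125+(y+.5)/5-.5)
o,R=fit('top',[t(170,105),t(710,243),t(648,495),t(98,352)])
o2,R2=fit('side',[s(328,218),s(266,540),s(45,513),s(138,202)])
loc=lambda w:(R.T@(w[:2]-o)).round(1)
for nm,c,z in [('cellRL',t(558,277),52),('cellRR',t(537,365),52),('FL',t(418,242),52),('FR',t(397,335),52),('knob',t(92,163),143)]: print(nm,loc(ray('top',*c,z)))
for nm,c,z in [('RL',s(143,378),52),('RR',s(220,395),52),('knob',s(231,69),143)]: print('side',nm,loc(ray('side',*c,z)))
for P in [(-90,0),(0,0),(60,0),(100,0),(172,0),(78,0),(230,0)]: print(P,(R@P+o).round(1))
d=np.load('/tmp/top.npz')['d']
for u,v in [(195,167),(170,160),(180,161),(75,70)]: print(world('top',d,u,v))
print(readout.sense())
E
```

```text
top [553.1  37.8] 77.09 [[-1.0, -0.7], [-1.0, 1.7], [1.3, 0.8], [0.7, -1.9]]
side [552.7  33.9] 76.83 [[0.2, 4.3], [-1.7, -1.0], [-0.4, -2.0], [1.9, -1.3]]
cellRL [-71.2 -24.4]
cellRR [-72.2  25.8]
FL [  7.9 -24. ]
FR [ 5.6 29.1]
knob [173.6  -2.4]
side RL [-59.8  25.4]
side RR [-67.5 -28.9]
side knob [173.2   0.9]
(-90, 0) [532.9 -49.9]
(0, 0) [553.1  37.8]
(60, 0) [566.5  96.3]
(100, 0) [575.4 135.2]
(172, 0) [591.5 205.4]
(78, 0) [570.5 113.8]
(230, 0) [604.5 262. ]
[590.1 204.  155.9]
[651.1 317.3   3.6]
[646.7 281.1  10.8]
[1353.8 1056.5 -738.5]
{'t': 0.1, 'joints': array([-1.15759371e+00,  4.80795618e-01,  1.59680827e+00, -3.29872704e-05,
        1.06512843e+00, -4.66117805e-02]), 'dq': array([-3.57540194e-05, -3.70990812e-04, -1.67678752e-03, -3.07780408e-04,
       -6.87476115e-04,  1.45184348e-03]), 'tau': array([ 2.44386043e-03, -9.52253366e+01, -4.31040359e+01,  3.64255698e-05,
        5.24081377e-03, -1.82198295e-05]), 'eef_pos': array([ 288.30716728, -582.13684509,  230.72035144]), 'orientation': array([-5.57660420e-04,  9.73685567e-01,  2.27894914e-01, -1.18047605e-04]), 'force': array([ 0.35442992, -0.34969912,  0.12580586]), 'wrist_torque': array([-0.00866156,  0.00083725, -0.04493975]), 'grip_force': 0.0, 'width': 0.9988505263018193}
```

move_arm(increments=[1,10,20,0,2,1,20,42,0,4.5,1,22,46,0,4.5,1,22,46,0,4.5,1,22,46,0,4.5,1,22,46,0,4.5,1,22,46,0,4.5,1,22,46,0,4.5,1,22,46,0,4.5,1,22,46,0,4.5,1,20,46,0,4.5,1,14,36,0,3.5])

```text
t: 1.3
eef_pos: [525.7, -75.1, 231.2]
orientation: [-0.0, 0.782, 0.623, 0.0]
force: [0.7, -0.7, -0.1]
width: -0.004
grip_force: 0.0
```

move_arm(increments=[1,0,0,-40,0,1,0,0,-45,0,1,0,0,-45,0,1,0,0,-30,0,1,0,0,-20,0,1,0,0,-12,0,1,0,0,-12,0,1,0,0,0,0])

```text
t: 2.1
eef_pos: [524.5, -77.7, 26.4]
orientation: [-0.0, 0.783, 0.621, -0.0]
force: [0.2, -0.8, 0.7]
width: -0.001
grip_force: 0.0
```

```bash
cat >> h.py <<'E'
def big(n,f,u0,u1,v0,v1,k):
    p,d=shot(n); a=cv2.resize(p[v0:v1,u0:u1],None,fx=k,fy=k,interpolation=cv2.INTER_CUBIC); cv2.imwrite(f'pics/{f}.png',a[:,:,::-1])
E
python3 -c "
from h import *
big('side','c3',215,315,125,245,5)"
```

```text
(no output)
```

View pics/c3.png

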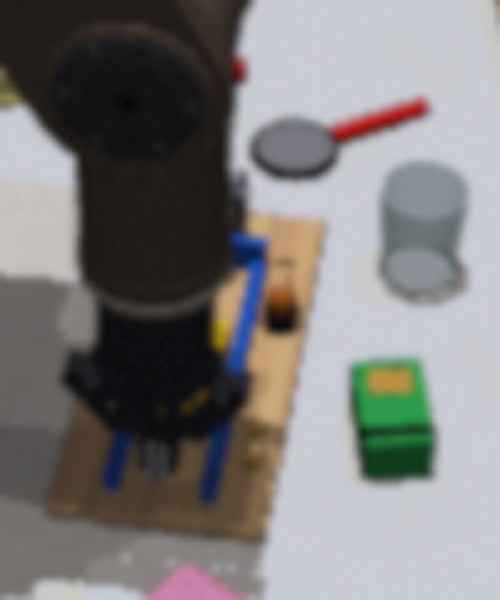

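move_arm(increments=[1,4.5,9.5,0,0,1,2.5,10,0,0,1,1.8,8,0,0,1,1.8,8,0,0,1,1.8,8,0,0,1,1.8,8,0,0,1,1.8,8,0,0,1,1.8,8,0,0,1,1.8,8,0,0,1,1.8,8,0,0,1,1.8,8,0,0,1,1.8,8,0,0])

```text
t: 3.35
eef_pos: [550.1, 22.4, 27.3]
orientation: [-0.0, 0.783, 0.621, -0.0]
force: [-0.3, -1.0, -0.1]
width: 0.001
grip_force: 0.8
```

move_arm(increments=[1,1,5,0,0,1,1,4,0,0,1,1,4,0,0,1,0.5,2,0,0,1,0.5,2,0,0])

```text
t: 3.85
eef_pos: [554.0, 38.8, 27.3]
orientation: [-0.0, 0.783, 0.621, -0.0]
force: [-1.1, -0.9, 0.4]
width: 0.002
grip_force: 0.6
```

move_arm(increments=[1,0.5,2,0,0,1,0.5,2,0,0,1,0.2,1,0,0])

```text
t: 4.15
eef_pos: [555.2, 43.9, 27.3]
orientation: [-0.0, 0.783, 0.621, 0.0]
force: [0.3, -0.8, 0.1]
width: -0.0
grip_force: 0.5
```

move_arm(increments=[1,0.2,1,0,0,1,0.2,1,0,0])

```text
t: 4.35
eef_pos: [555.6, 45.8, 27.3]
orientation: [-0.0, 0.783, 0.621, -0.0]
force: [0.5, -0.4, -1.2]
width: 0.002
grip_force: 0.4
```

move_arm(increments=[1,0.2,1,0,0,1,0.2,1,0,0])

```text
t: 4.55
eef_pos: [555.6, 46.9, 27.3]
orientation: [0.0, 0.783, 0.622, -0.001]
force: [-3.2, -25.8, 4.1]
width: -0.0
grip_force: 12.5
```

move_arm(increments=[1,0.2,1,0,0,1,0.2,1,0,0])

```text
t: 4.75
eef_pos: [555.6, 47.1, 27.3]
orientation: [0.001, 0.783, 0.622, -0.001]
force: [-5.5, -50.4, 7.9]
width: -0.003
grip_force: 24.9
```

Contact force rose sharply at the expected distance, so the pack is home. Next I'll back off, lift and look.

move_arm(increments=[1,-1,-5,0,0,1,-4,-18,0,0,1,-1.5,-7,0,0,1,0,0,35,0,1,0,0,45,0,1,0,0,45,0,1,0,0,45,0,1,0,0,38,0])

```text
t: 5.55
eef_pos: [550.0, 19.9, 237.9]
orientation: [0.0, 0.784, 0.621, 0.001]
force: [0.1, -0.2, -0.6]
width: -0.001
grip_force: 0.0
```

move_arm(increments=[1,8,30,0,0,1,10,43,0,0,1,10,43,0,0,1,10,43,0,0,1,10,43,0,0,1,7,30,0,0,1,0,0,0,0])

```text
t: 6.25
eef_pos: [605.2, 255.8, 235.0]
orientation: [-0.0, 0.783, 0.623, 0.001]
force: [1.4, -0.7, 0.3]
width: -0.002
grip_force: 0.0
```

```bash
python3 -c "
from h import *
print(readout.sense()['eef_pos'])
big('side','c4',215,315,125,245,5);big('top','c5',180,310,140,240,6)"
```

```text
[605.19900211 255.84736273 234.96567433]
```

View pics/c4.png

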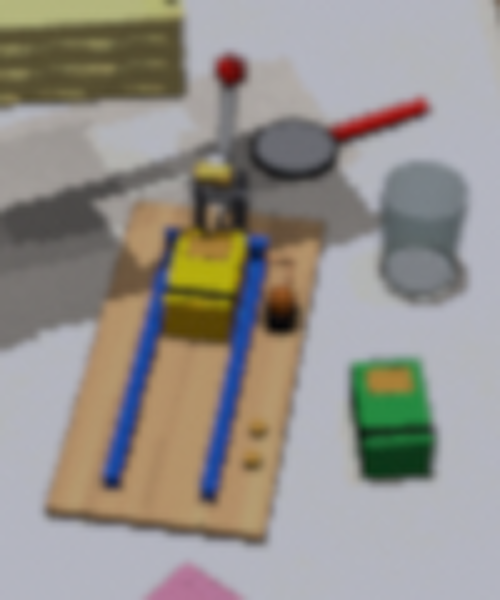

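The picture shows the pack flush against the stop: its front is at crop (210,235) and its rear at (200,335), with the lever still open. Next I'll lower behind the knob on its +x side.

move_arm(increments=[1,0,0,-40,0,1,0,0,-40,0,1,0,0,-23,0,1,0,0,0,0,1,-2.2,-10,0,0,1,-2.2,-10,0,0,1,-1.8,-8,0,0,1,-1.3,-6,0,0,1,-1.3,-6,0,0,1,-1.3,-6,0,0])

```text
t: 7.35
eef_pos: [594.9, 205.3, 132.8]
orientation: [0.0, 0.783, 0.621, 0.0]
force: [0.6, 1.7, 1.1]
width: -0.003
grip_force: 1.0
```

move_arm(increments=[1,-1.3,-6,0,0,1,-1.3,-6,0,0,1,-1.3,-6,0,0,1,-1.3,-6,0,0,1,-1.3,-6,0,0,1,-1,-4,0,0])

```text
t: 7.95
eef_pos: [587.1, 171.1, 132.2]
orientation: [-0.0, 0.783, 0.621, -0.0]
force: [0.2, 0.3, 0.4]
width: -0.006
grip_force: 0.0
```

The force has dropped to zero, so the lever has probably snapped. I'll retreat and check.

move_arm(increments=[1,2,10,0,0,1,8,35,0,0,1,8,35,0,0,1,2,10,30,0,1,0,0,45,0,1,0,0,35,0,1,0,0,0,0,1,0,0,0,0])

```text
t: 8.75
eef_pos: [607.6, 262.5, 243.0]
orientation: [0.0, 0.783, 0.622, 0.001]
force: [0.3, 0.5, -0.5]
width: 0.001
grip_force: 0.0
```

```bash
python3 -c "
from h import *
big('side','c6',215,315,125,245,5)"
```

```text
(no output)
```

View pics/c6.png

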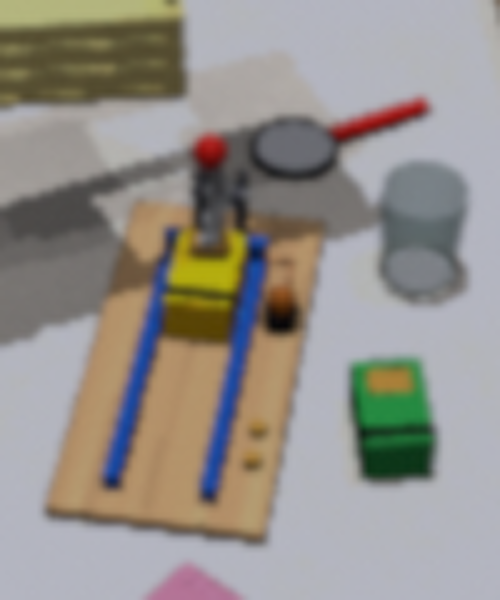

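The lever is over: the knob is at crop (210,152), the shoe is on the pack, and the pack is still home. I'll check the knob's position numerically and hand in.

```bash
python3 -c "
from h import *
a=np.radians(77)
R=np.array([[np.cos(a),-np.sin(a)],[np.sin(a),np.cos(a)]])
k=R.T@(ray('side',215+210/5,125+152/5,143)[:2]-[553,37]);print(k)
if abs(k[0]-80)<9: print(job_done())"
```

```text
[75.86363951 -0.45037973]
the job is handed in; nothing more can be done
None
```

I pushed the yellow pack home against the end stop, then flipped the contact lever over so its shoe sits on the pack. The last camera check put the knob at about x +76 mm in the dock's frame, against the expected +78. The hand is clear and the job is handed in.

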